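# Hold a wound coil over the test station's sensing head

### The job

On the grey coil test station, turn the black bar knob clockwise until it clicks past its detent into its second position, and leave it there. Then lift the rectangular coil off the orange board, carry it over the upright guard and hold it level about 10 mm above the black sensing head, centred on it and with its long side along the head's long side, never touching the head or bumping the guard. Finish still holding it there, motionless, with the two round coils and the bottle left where they stand.

Things in the scene. Friction and masses are not known exactly. Their poses are not given: they have to be found in the camera images.
- station: Fixed test station, on either the left or right side of the guard: painted grey base 260 (x) x 140 (y) x 35 mm high; origin under its centre. A bar knob stands on it at x = -75 mm, and at x = +60 mm a steel block 64 x 52 mm, 40 mm high (top at z = 75 mm), carries the black sensing head, 48 (x) x 28 (y) x 6 mm, whose top is at z = 81 mm.
- head_top (a point): Centre of the sensing head's top face, 81 mm above the bench; axes as the station's: x along the head's long side (48 mm), y along the short one (28 mm), z up.
- selector (a joint): Angle of the black bar knob, growing as it turns clockwise seen from above. First position near 0 (starts 0 to 0.08 rad). From 0.15 rad a sprung detent resists with up to 0.14 N m; its crest is at 0.6 rad, past which the spring drives the knob on to its second position, 1.05 rad to the stop at 1.3 rad. Counts as clicked over beyond 0.95 rad.
- knob_grip (a point): Point on the vertical knob axis, 72 mm above the bench, at the height to grip the bar: 42 mm long (along this point's x, which turns with the knob), 12 mm wide (y), upright sides from z = 49 to 79 mm; below it a disc of radius 22 mm (top at 49 mm) on a fixed round plate of radius 32 mm (top at 43 mm).
- guard: Fixed upright guard between the board and the station: aluminium panel 300 mm long (x), 6 mm thick (y), on two dark posts 16 mm square at x = +-140 mm with feet 30 x 40 mm; everything's top is 110 mm above the bench. Origin under its centre.
- board: Fixed flat orange board, 280 (x) x 200 (y) x 10 mm, on the other side of the guard from the station; the coils stand loose on it. Origin under its centre.
- coil: The rectangular coil to carry, loose on the board, 100 to 200 g: two black flanges 56 (x) x 36 (y) x 4 mm, copper winding 50 x 30 x 18 mm between (upper flange top at 26 mm), and on top an upright bare steel core 30 (x) x 16 (y) mm, z 26 to 50 mm, to grip it by. Origin at the centre of its underside, z up; long side along x. The same turned half round.
- round_coil_a: Bystander: round coil, loose on the board, 40 mm diameter, 22 mm high; origin at the centre of its underside.
- round_coil_b: Bystander: a second round coil just like it.
- bottle: Bystander: small closed white bottle, 40 mm diameter, 90 mm high, standing on the bench beyond the far end of the guard; origin at the centre of its underside.
Not all that is in view belongs to the job. Leave any turquoise or yellow look-alike of the coil alone.

How it is judged:
By the outcome, as a careful person would: the job done as asked, in the order asked, and still so for the second after the job is handed in, while the arm keeps its last pose, push and grip.
It also fails if it takes over 53 s, if anything falls off the work surface, if the arm or the gripper's body presses on something with over 40 N, if the wrist force passes 120 N, or if a joint passes its speed limit or range.

### The arm

A 6-joint arm with a two-finger parallel gripper is mounted at the origin on the work surface. World frame = base frame: x ahead of the robot, y to its left, z up, the work surface at z = 0. Lengths are in m, angles in rad, forces in N, time in s.
With the tool pointing down it reaches from about 0.275 to 0.775 m from the base axis. Payload 14.6 kg.
Tool frame: the origin (TCP) lies at the very end of the fingers, on their centre line; the grasp point (between the pads) lies 19 mm behind it (manip.pinch_z is the distance from the TCP to the grasp point, in m); z points along the fingers, y is the direction in which the jaws open and shut (so a half turn about z gives the same grasp; the last joint's range is limited). The gripper opens to 85 mm and grips with 20 to 120 N. Pads are 22 mm wide; open, the fingers measure 114 mm over their backs; the gripper's body (76 mm by 85 mm) begins 54 mm behind the grasp point. The pads swing forward as they close: fully open they stand 13 mm farther back than shut.
Start: joints at [1.057, 0.263, -0.048, 1.259, 0, 1.415], TCP at [0.184, 0.492, 0.203] pointing down, gripper open.
Joint ranges: [-2.65, 2.65], [-0.89, 1.7], [-1.18, 1.37], [-2.13, 2.11], [-1.35, 1.29], [-3.14, 3.14]. Speed limits (rad/s): [1.89, 1.89, 2.57, 2.79, 3.14, 3.14].

### API

Orientations are given as a unit quaternion [x, y, z, w].
In Python, from workcell import monitor, eyes, manip gives the robot as it stands.
- The arm moves only by the tool carry_out, never from a script. Its argument "steps" is a list of rows, each an object with "fingers": the finger opening in mm, from 0 to 85.4; "linear": the shift along the tool's x, y, z in units of 40 mm (1.0 is 40 mm), a list of three; "yaw": the turn about the tool's z in units of 6 degrees (1.0 is 6 degrees). In form: [{"fingers": fingers, "linear": [dx, dy, dz], "yaw": yaw}, ...]. A call has exactly 5 rows; each row is the pose to reach, as a shift and turn from the pose commanded when the call began, along the tool's axes at that moment; what a row does not reach only later rows make up. A row lasts 1/8 s, in which the tool goes at most 62.5 mm and 10.7 degrees, less where a joint would pass 70% of its speed; a pose out of reach is approached as far as the arm can. A call with a gripper value outside its range is refused whole. The fingers move at their own pace and stop on an object; the grip force is fixed at half the most. Time passes only in rows, so rows that repeat a pose let the fingers close, or fill a call up. It gives the time, the measured TCP pose, the force and the opening at its end, in the units of the state.
- monitor.sense(): the state, without advancing time (a new reading comes with each control period).
- eyes.camera(name): name is "scene" or "side" or "wrist"; returns the picture (420x560x3 uint8, red, green, blue); there is no depth.
- eyes.camera_info(name): a dict with "fovy" (degrees; the focal length in pixels is half the picture's height over the tangent of half this angle, whatever the lens; pixels are square), "cx", "cy" (the principal point, pixels), "extrinsics" (4x4, takes a point from world to camera coordinates). Camera axes: x right, y up, looking along -z (the intrinsics and any distortion apply to the point x, -y, -z); pixel columns grow to the right and rows downward; lengths in m; the calibration is good to about 2 mm. A picture is of the moment at which its call begins: read the wrist's pose just before it. camera_info takes no time and is no camera call; for the wrist camera it gives the pose at the moment of the call.
- manip.close_job(): hands the job in, once; it reports no verdict.
The state is a dict: "time_s": time; "joints": joint angles; "joint_vel": joint speeds; "effort": joint torques, N m; "tcp_pos": TCP position; "ee_rot": TCP orientation; "ft_force": force on the tool from outside, world axes, zero at the start; "torque": the same for the moment, N m; "gripper_width": opening from 0.0 (shut) to 1.0 (fully open).
Only numpy, scipy, OpenCV 4.12 (cv2) and the standard library are available. Lean on these libraries where they do the work, as an engineer would, in place of code of your own. Each camera call takes 0.05 s, during which the arm holds its last target. There are 200 camera calls.

## Working session

There is one attempt and no reset: what is moved stays moved. The work goes in short steps, Python scripts to look and compute and a tool call to move; the robot and the scene stay as the last step left them, time stands still between calls to the robot, and variables do not carry over. Pictures are saved under pics/ and viewed, about 8 in all and at most 12, crops included, and the job is handed in when it is done.

Besides the shell and the picture viewer there is one more tool, called as name(argument=value, ...) on one line, values as JSON. carry_out: Moves the arm, as the interface text tells. Its arguments: {"type":"object","properties":{"steps":{"type":"array"}},"required":["steps"]}

```bash
ls; mkdir -p pics; cat > h.py <<'E'
import numpy as np, cv2
from workcell import monitor, eyes, manip
E
python3 - <<'E'
from h import *
s=monitor.sense(); print(s)
for n in("scene","side","wrist"):
    i=eyes.camera_info(n); print(n,i)
    cv2.imwrite(f"pics/{n}0.png",eyes.camera(n)[:,:,::-1])
E
```

```text
pics
{'time_s': 0.0, 'joints': array([ 1.05674013e+00,  2.63533398e-01, -4.89831781e-02,  1.25937890e+00,
       -3.82565722e-05,  1.41554985e+00]), 'joint_vel': array([-2.79391452e-04,  5.72767178e-04,  1.83527507e-03, -5.24692266e-04,
        1.30262566e-05,  3.64542486e-04]), 'effort': array([ 5.46237148e-03, -6.37629032e+01,  3.84577453e+01,  1.34838882e-02,
        9.41436292e-05,  1.50633741e-05]), 'tcp_pos': array([0.18418972, 0.49128743, 0.20300271]), 'ee_rot': array([ 1.78443981e-01,  9.83949919e-01, -5.25368297e-04, -1.62434696e-04]), 'ft_force': array([-0.0995934 , -0.34763161,  0.58151223]), 'torque': array([ 0.01045651, -0.02141443,  0.01816224]), 'gripper_width': 1.0007411236020025}
scene {'fovy': 56.85987905126629, 'cx': 277.89639516456396, 'cy': 208.25653109735356, 'extrinsics': array([[-0.61598016,  0.78774542, -0.00505937,  0.26839021],
       [-0.67141479, -0.52163417,  0.52640287,  0.36198257],
       [ 0.41203231,  0.32765066,  0.85022022, -1.28257794],
       [ 0.        ,  0.        ,  0.        ,  1.        ]])}
side {'fovy': 51.41635357725955, 'cx': 280.7870072731612, 'cy': 217.01339837793637, 'extrinsics': array([[-0.97427991, -0.22532997, -0.00225009,  0.50829917],
       [ 0.11363998, -0.49992918,  0.85857834, -0.10640791],
       [-0.19458832,  0.83623993,  0.51267745, -1.17903053],
       [ 0.        ,  0.        ,  0.        ,  1.        ]])}
wrist {'fovy': 71.5108294722515, 'cx': 283.5828952055632, 'cy': 212.06133782103626, 'extrinsics': array([[ 0.35196992,  0.93601074, -0.00103471, -0.52406592],
       [-0.89954633,  0.33795217, -0.27677561,  0.03493952],
       [-0.25871526,  0.09834746,  0.96093402, -0.37798266],
       [ 0.        ,  0.        ,  0.        ,  1.        ]])}
```

View pics/scene0.png

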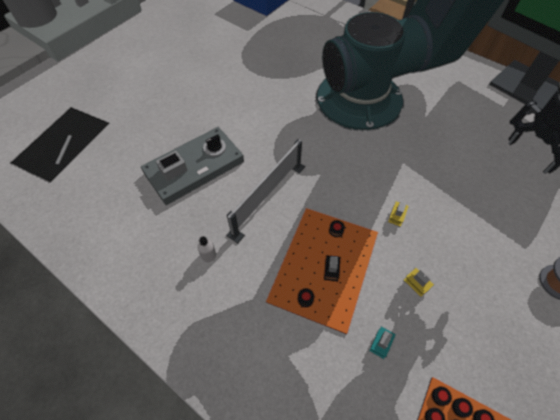

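View pics/side0.png

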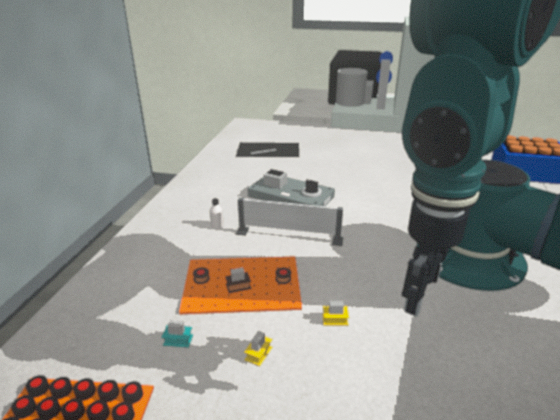

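The scene view shows the station at about (192,165), with the knob at (214,147) and the head at (171,160). The guard runs (299,155)–(235,225) and the board is at (322,270). The black rectangular coil is at (333,267), the round coils at (337,228) and (306,297), and the bottle at (206,247). The yellow and turquoise look-alikes are off the board at (398,213), (420,280) and (383,342), so the black/copper coil on the orange board is the one meant.

```bash
cat >> h.py <<'E'
def ray(n,uv,info=None):
    i=info or eyes.camera_info(n); f=210/np.tan(np.radians(i["fovy"]/2)); E=i["extrinsics"]
    d=np.array([(uv[0]-i["cx"])/f,-(uv[1]-i["cy"])/f,-1.]); R=E[:3,:3]
    return -R.T@E[:3,3], R.T@d
def plane(n,uv,z,info=None):
    o,d=ray(n,uv,info); return o+d*(z-o[2])/d[2]
def proj(n,p,info=None):
    i=info or eyes.camera_info(n); f=210/np.tan(np.radians(i["fovy"]/2)); E=i["extrinsics"]
    c=E[:3,:3]@np.asarray(p)+E[:3,3]; return np.array([i["cx"]+f*c[0]/-c[2], i["cy"]-f*c[1]/-c[2]])
E
python3 - <<'E'
from h import *
np.set_printoptions(precision=4,suppress=True)
for n,pts in {"scene":dict(knob=(214,141,.079),head=(171,158,.081),coil=(333,262,.05),ra=(337,228,.032),rb=(306,297,.032),g1=(300,142,.11),g2=(232,212,.11),bot=(203,239,.09),b1=(309,209,.01),b2=(377,233,.01),b3=(346,332,.01),b4=(267,301,.01),s1=(141,166,.035),s2=(220,128,.035),s3=(244,157,.035),s4=(165,198,.035)),
 "side":dict(knob=(312,183,.079),head=(275,175,.081),coil=(238,271,.05),ra=(283,272,.032),rb=(201,271,.032),g1=(342,207,.11),g2=(239,197,.11),b1=(300,257,.01),b2=(301,304,.01),b3=(180,306,.01),b4=(188,259,.01))}.items():
    for k,v in pts.items(): print(n,k,plane(n,v[:2],v[2]))
im=cv2.imread("pics/scene0.png")
a=cv2.resize(im[115:215,130:255],None,fx=3.2,fy=3.2,interpolation=cv2.INTER_CUBIC)
b=cv2.resize(im[200:340,260:385],None,fx=3.2,fy=3.2,interpolation=cv2.INTER_CUBIC)
w=cv2.imread("pics/wrist0.png")
H=max(a.shape[0],b.shape[0]); o=np.zeros((H,800,3),np.uint8); o[:a.shape[0],:400]=a;o[:b.shape[0],400:]=b
cv2.imwrite("pics/crop1.png",o)
E
```

```text
scene knob [ 0.4737 -0.1966  0.079 ]
scene head [ 0.5908 -0.2458  0.081 ]
scene coil [0.5623 0.2654 0.05  ]
scene ra [0.4697 0.2183 0.032 ]
scene rb [0.6655 0.2622 0.032 ]
scene g1 [0.3523 0.0108 0.11  ]
scene g2 [0.6288 0.0127 0.11  ]
scene bot [ 0.7184 -0.0016  0.09  ]
scene b1 [0.4553 0.1219 0.01  ]
scene b2 [0.4066 0.3039 0.01  ]
scene b3 [0.6692 0.3776 0.01  ]
scene b4 [0.7229 0.1921 0.01  ]
scene s1 [ 0.6436 -0.3278  0.035 ]
scene s2 [ 0.3999 -0.2494  0.035 ]
scene s3 [ 0.4406 -0.1191  0.035 ]
scene s4 [ 0.6769 -0.1946  0.035 ]
side knob [ 0.4632 -0.188   0.079 ]
side head [ 0.5909 -0.2154  0.081 ]
side coil [0.5666 0.2607 0.05  ]
side ra [0.4656 0.218  0.032 ]
side rb [0.6636 0.2591 0.032 ]
side g1 [0.3498 0.001  0.11  ]
side g2 [0.6416 0.008  0.11  ]
side b1 [0.442  0.1178 0.01  ]
side b2 [0.4052 0.2971 0.01  ]
side b3 [0.6742 0.3655 0.01  ]
side b4 [0.7293 0.1925 0.01  ]
```

View pics/crop1.png

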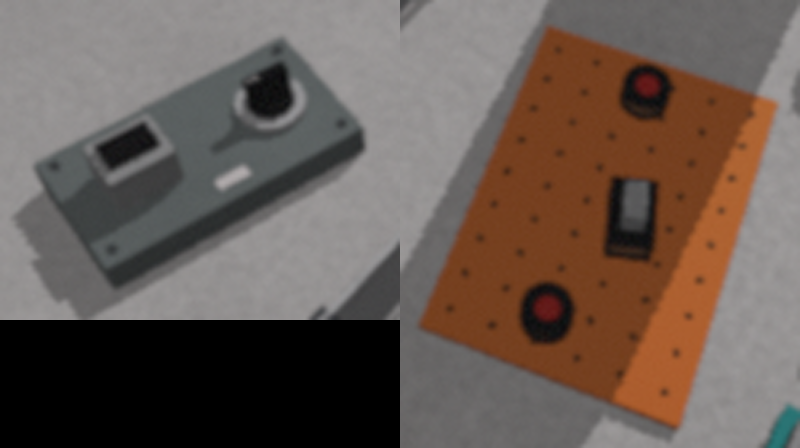

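View pics/wrist0.png

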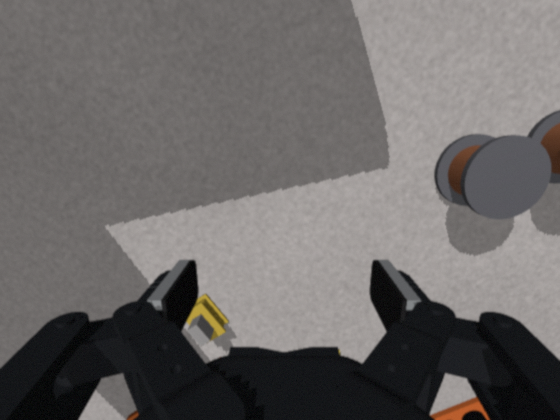

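The crop confirms it: the black rectangular coil with the steel core is on the board, with a round coil either side. The knob is at the near end of the station. I'll move to hover above the knob.

carry_out(steps=[{"fingers":85,"linear":[-0.6,-0.65,0],"yaw":0},{"fingers":85,"linear":[-1.5,-1.6,0],"yaw":0},{"fingers":85,"linear":[-2.4,-2.55,0],"yaw":0},{"fingers":85,"linear":[-3.3,-3.5,0],"yaw":0},{"fingers":85,"linear":[-4.2,-4.5,0],"yaw":0}])

```text
time_s: 0.78
tcp_pos: [0.2787, 0.2625, 0.2034]
ee_rot: [0.178, 0.984, 0.0, 0.0]
ft_force: [0.3, -0.1, 0.5]
gripper_width: 0.994
```

carry_out(steps=[{"fingers":85,"linear":[-0.9,-1.0,0],"yaw":0},{"fingers":85,"linear":[-1.8,-2.0,0],"yaw":0},{"fingers":85,"linear":[-2.7,-3.0,0],"yaw":0},{"fingers":85,"linear":[-3.6,-4.0,0],"yaw":0},{"fingers":85,"linear":[-4.5,-5.0,0],"yaw":0}])

```text
time_s: 1.4
tcp_pos: [0.377, 0.0118, 0.2036]
ee_rot: [0.179, 0.984, 0.0, 0.0]
ft_force: [1.4, 0.7, -0.8]
gripper_width: 0.998
```

carry_out(steps=[{"fingers":85,"linear":[-0.9,-0.9,0],"yaw":0},{"fingers":85,"linear":[-1.8,-1.9,0],"yaw":0},{"fingers":85,"linear":[-2.7,-2.8,0],"yaw":0},{"fingers":85,"linear":[-3.5,-3.6,0],"yaw":0},{"fingers":85,"linear":[-4.0,-4.1,0],"yaw":0}])

```text
time_s: 2.02
tcp_pos: [0.4694, -0.1981, 0.203]
ee_rot: [0.179, 0.984, 0.0, -0.0]
ft_force: [-0.1, 1.2, -0.1]
gripper_width: 0.996
```

```bash
cat >> h.py <<'E'
np.set_printoptions(precision=4,suppress=True)
def snap(name,cam="wrist"):
    s=monitor.sense(); i=eyes.camera_info(cam); im=eyes.camera(cam)[:,:,::-1].copy()
    cv2.imwrite(f"pics/{name}.png",im); np.save(f"pics/{name}.npy",dict(info=i,s=s),allow_pickle=True)
    print("t",s["time_s"],"tcp",s["tcp_pos"],"yaw",yaw(s),"F",s["ft_force"],"g",s["gripper_width"],"q",s["joints"]); return im,i,s
def yaw(s):
    from scipy.spatial.transform import Rotation as R
    x=R.from_quat(s["ee_rot"]).as_matrix()[:,0]; return np.arctan2(x[1],x[0])
def load(name):
    d=np.load(f"pics/{name}.npy",allow_pickle=True).item(); return cv2.imread(f"pics/{name}.png"),d["info"],d["s"]
E
python3 -c "
from h import *
im,i,s=snap('w1'); print(proj('wrist',[*s['tcp_pos'][:2],.079],i))"
```

```text
t 2.025 tcp [ 0.4694 -0.1981  0.203 ] yaw 2.781522154437524 F [-0.0753  1.2065 -0.1277] g 0.9956247195617948 q [-0.5594  0.2371 -0.0858  1.2484 -0.0001 -0.1993]
[284.0343 199.1591]
```

View pics/w1.png

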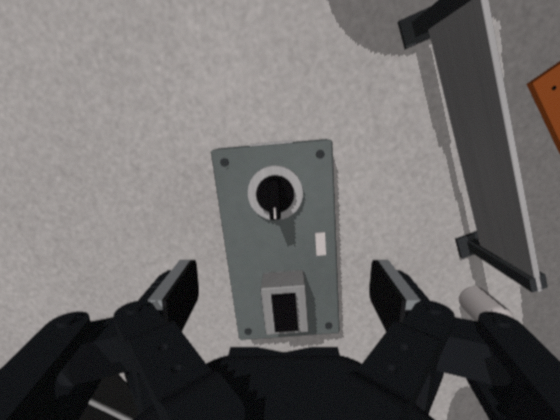

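The wrist view shows the station from above. The knob plate is at (275,193) with its white pointer toward (275,212), the head is at (285,312), and the guard is to the right, running (450,10)–(520,280).

```bash
python3 - <<'E'
from h import *
im,i,s=load('w1')
P=lambda u,v,z: plane('wrist',(u,v),z,i)
for c in [(225,162),(320,154),(328,325),(247,331)]: print('screw',P(*c,.035))
c=im[155:345,205:350]; hsv=cv2.cvtColor(c,cv2.COLOR_BGR2HSV); g=c.max(2)
for nm,m in dict(bright=(g>130),dark=(g<40)).items():
    n,l,st,ce=cv2.connectedComponentsWithStats(m.astype(np.uint8))
    for k in range(1,n):
        if st[k,4]>40: print(nm,st[k],ce[k]+[205,155])
a=cv2.resize(im[155:235,235:315],None,fx=6,fy=6,interpolation=cv2.INTER_CUBIC)
b=cv2.resize(im[260:340,245:325],None,fx=4,fy=6,interpolation=cv2.INTER_CUBIC)
cv2.imwrite('pics/c2.png',np.hstack([a,b]))
for n in [(275,193)]: print('plate',P(*n,.043))
print('head',P(285,312,.081))
for p in [(433,27),(485,0),(543,285),(468,240),]: print('g',P(*p,.11))
E
```

```text
screw [ 0.4145 -0.2497  0.035 ]
screw [ 0.4444 -0.1448  0.035 ]
screw [ 0.6642 -0.2078  0.035 ]
screw [ 0.6343 -0.3142  0.035 ]
bright [   0    0   49  190 3896] [216.8034 273.3858]
bright [ 113    0   32  190 1991] [343.6118 244.0733]
bright [ 43  11  55  53 884] [272.9853 186.1018]
bright [110  77  11  24 237] [320.2152 243.4051]
bright [ 57 131  42  47 401] [275.2643 301.813 ]
bright [ 94 150   6  25  55] [301.5455 318.8364]
bright [ 57 187  28   3  51] [276.9216 343.4706]
dark [  52   21   37   44 1050] [274.8438 194.4067]
dark [ 67 139  26  37 817] [284.6499 312.0233]
plate [ 0.467  -0.2083  0.043 ]
head [ 0.5944 -0.2441  0.081 ]
g [ 0.3731 -0.0358  0.11  ]
g [0.3692 0.0059 0.11  ]
g [0.6379 0.0174 0.11  ]
g [ 0.5627 -0.0441  0.11  ]
```

View pics/c2.png

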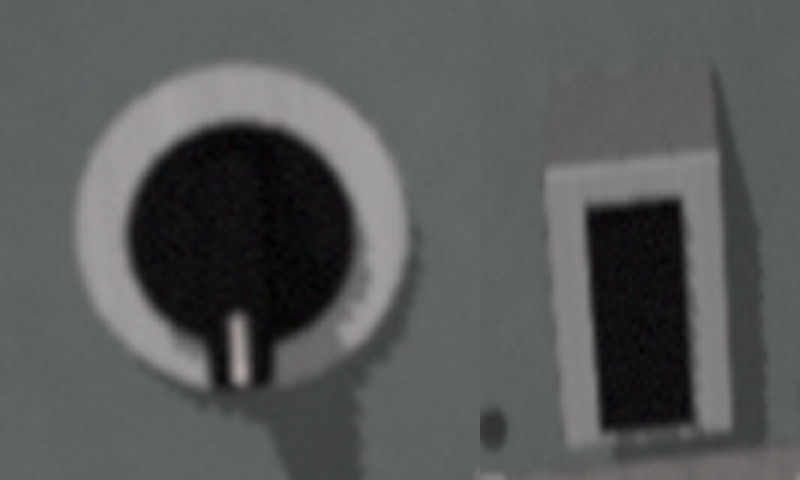

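The bar's pointer lies along the tool's x axis, and the station fit (screws against plate) agrees to within 1 mm. The knob axis is at (0.4673, -0.2082). I'll lower and close.

carry_out(steps=[{"fingers":50,"linear":[0,-0.2,0.5],"yaw":0},{"fingers":50,"linear":[-0.04,-0.25,1.4],"yaw":0},{"fingers":50,"linear":[-0.04,-0.25,2.3],"yaw":0},{"fingers":50,"linear":[-0.04,-0.25,3.2],"yaw":0},{"fingers":50,"linear":[-0.04,-0.25,3.7],"yaw":0}])

```text
time_s: 2.7
tcp_pos: [0.4661, -0.2054, 0.0537]
ee_rot: [0.178, 0.984, 0.0, -0.001]
ft_force: [0.4, -0.5, 0.0]
gripper_width: 0.583
```

carry_out(steps=[{"fingers":0,"linear":[0,0,0],"yaw":0},{"fingers":0,"linear":[0,0,0],"yaw":0},{"fingers":0,"linear":[0,0,0],"yaw":0},{"fingers":0,"linear":[0,0,0],"yaw":0},{"fingers":0,"linear":[0,0,0],"yaw":0}])

```text
time_s: 3.32
tcp_pos: [0.4671, -0.2062, 0.0558]
ee_rot: [0.178, 0.984, -0.0, 0.0]
ft_force: [-0.1, -1.0, 0.1]
gripper_width: 0.002
```

```bash
python3 -c "
from h import *
s=monitor.sense(); print(s['tcp_pos'],yaw(s),s['ft_force'],s['torque'],s['gripper_width']*85.4)"
```

```text
[ 0.4671 -0.2062  0.0558] 2.7827806111481794 [-0.1088 -0.9627  0.0918] [ 0.0285 -0.0467 -0.002 ] 0.16361779748149768
```

The jaws shut fully without catching the bar, so I'll look.

```bash
python3 - <<'E'
from h import *
im,i,s=snap('w2'); a=eyes.camera('scene')[:,:,::-1]; b=eyes.camera('side')[:,:,::-1]
cv2.imwrite('pics/s2.png',a)
a=cv2.resize(a[90:210,130:270],(400,343),interpolation=cv2.INTER_CUBIC)
o=np.zeros((420,800,3),np.uint8); o[:343,:400]=a; o[:300,400:]=cv2.resize(im,(400,300)); 
cv2.imwrite('pics/v2.png',o)
E
```

```text
t 3.325 tcp [ 0.4671 -0.2062  0.0558] yaw 2.7827806111481794 F [-0.1088 -0.9627  0.0918] g 0.0019158992679332281 q [-0.5754  0.3319 -0.3733  0.8652  0.     -0.2166]
```

View pics/v2.png

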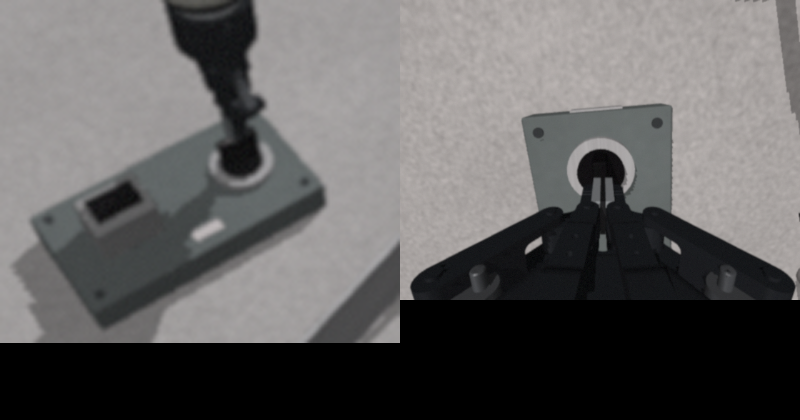

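The scene crop (left) shows the gripper at the knob. The wrist view (right) shows the pads around (603,190), and I need to enlarge it to see whether the bar is between them.

```bash
python3 - <<'E'
from h import *
im,i,s=load('w2')
c=im[180:360,220:350]; c=cv2.convertScaleAbs(c,alpha=2.0,beta=20)
cv2.imwrite('pics/c3.png',cv2.resize(c,None,fx=3.3,fy=3.3,interpolation=cv2.INTER_CUBIC))
for z in (.049,.06,.079,.09): print(z,proj('wrist',[.4673,-.2082,z],i), proj('wrist',[*s['tcp_pos'][:2],z],i))
E
```

```text
0.049 [281.4842 242.8274] [284.3063 241.4876]
0.06 [281.3561 249.6392] [284.3454 248.2297]
0.079 [281.0948 263.5231] [284.4251 261.9751]
0.09 [280.9144 273.1104] [284.4801 271.4695]
```

View pics/c3.png

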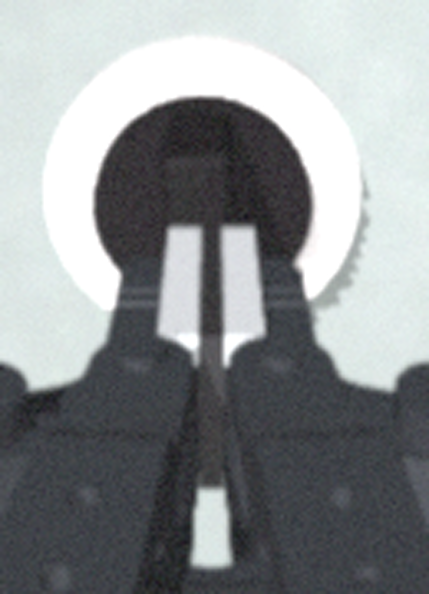

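The enlarged crop shows the pads at (183–240, 225–335) over the disc. Whether the bar is between them is ambiguous, and the opening reads 0. I'll test it by touch: a small sideways shift and a small turn, watching the force.

carry_out(steps=[{"fingers":0,"linear":[0,-0.05,0.03],"yaw":0},{"fingers":0,"linear":[0,-0.1,0.05],"yaw":0},{"fingers":0,"linear":[0,-0.1,0.05],"yaw":0},{"fingers":0,"linear":[0,-0.1,0.05],"yaw":0},{"fingers":0,"linear":[0,-0.1,0.05],"yaw":0}])

```text
time_s: 4.1
tcp_pos: [0.4656, -0.2098, 0.0535]
ee_rot: [0.178, 0.984, 0.0, 0.0]
ft_force: [1.2, 1.1, -0.7]
gripper_width: -0.001
```

carry_out(steps=[{"fingers":0,"linear":[0,0,0],"yaw":1},{"fingers":0,"linear":[0,0,0],"yaw":2},{"fingers":0,"linear":[0,0,0],"yaw":3},{"fingers":0,"linear":[0,0,0],"yaw":3},{"fingers":0,"linear":[0,0,0],"yaw":3}])

```text
time_s: 4.72
tcp_pos: [0.4656, -0.2098, 0.0535]
ee_rot: [0.329, 0.944, 0.0, 0.0]
ft_force: [-0.5, 0.8, -0.4]
gripper_width: 0.003
```

```bash
python3 -c "
from h import *
im,i,s=snap('w3'); print(s['torque'],s['effort'])
c=cv2.convertScaleAbs(im[180:360,220:350],alpha=3,beta=10)
a=cv2.resize(c,(433,600),interpolation=cv2.INTER_CUBIC)
b=eyes.camera('scene')[:,:,::-1][120:170,190:235]
b=cv2.resize(cv2.convertScaleAbs(b,alpha=2.5,beta=10),(360,400),interpolation=cv2.INTER_CUBIC)
o=np.zeros((600,793,3),np.uint8);o[:,:433]=a;o[:400,433:]=b;cv2.imwrite('pics/v3.png',o)"
```

```text
t 4.725 tcp [ 0.4656 -0.2098  0.0535] yaw 2.470965312488109 F [-0.4986  0.8277 -0.4194] g 0.002757550910315441 q [-0.5831  0.3345 -0.3762  0.86    0.      0.0875]
[ 0.0062 -0.0179 -0.0184] [  0.0052 -64.6977  32.8022   0.0011  -0.0001   0.0564]
```

View pics/v3.png

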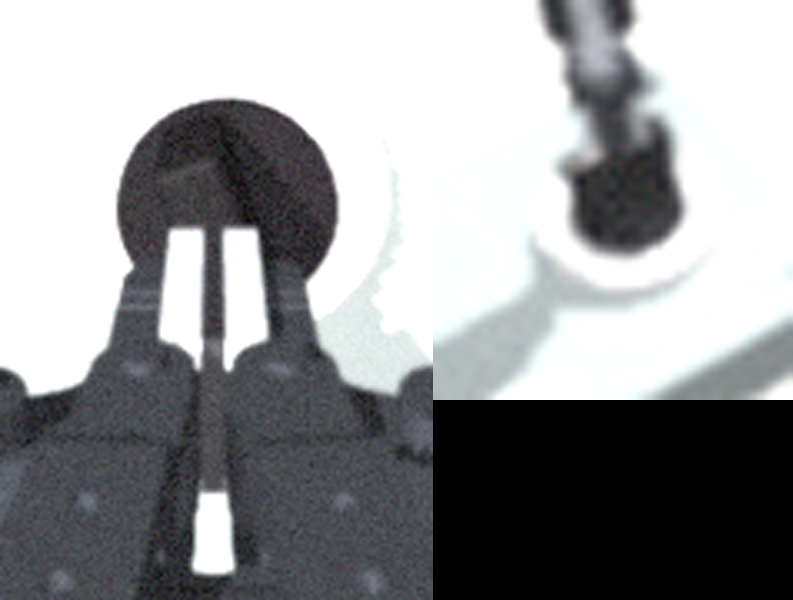

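The bar kept its direction while the tool turned, with no torque felt, so it isn't between the pads. In both views the shut tips appear at about bar-top height, so the real tips look higher than I assumed. I'll check `manip` before going lower.

```bash
python3 - <<'E'
from h import *
print({k:getattr(manip,k) for k in dir(manip) if not k.startswith('_')})
im,i,s=load('w3')
# tip front edge centre in wrist crop (215,228)/3.33 + (220,180); tip scene ~ (212,137.5)
o1,d1=ray('wrist',(220+215/3.33,180+228/3.33),i); o2,d2=ray('scene',(212,137.5))
A=np.array([d1,-d2]).T; t=np.linalg.lstsq(A,o2-o1,rcond=None)[0]; print('tip tri',o1+t[0]*d1,o2+t[1]*d2)
print('cam z',o1)
for n,im0,z in(('w2',0,0),):
    im,i,s=load(n)
    # bar end edge in w2 crop (195,155)/3.3
    for z in(.055,.079): print('bar end',z,plane('wrist',(220+195/3.3,180+155/3.3),z,i))
    for z in(.056,.079,.085): print('tip',z,plane('wrist',(220+212/3.3,180+225/3.3),z,i)-s['tcp_pos'])
E
```

```text
{'IKError': <class 'workcell.IKError'>, 'close_job': <function connect.<locals>.done at 0x7f28c085c540>, 'pinch_z': 0.0187}
tip tri [ 0.4613 -0.2064  0.0712] [ 0.465  -0.2134  0.0743]
cam z [ 0.4101 -0.1664  0.2227]
bar end 0.055 [ 0.4547 -0.205   0.055 ]
bar end 0.079 [ 0.4471 -0.2017  0.079 ]
tip 0.056 [ 0.0016 -0.0006  0.0002]
tip 0.079 [-0.0077  0.0028  0.0232]
tip 0.085 [-0.0101  0.0037  0.0292]
```

carry_out(steps=[{"fingers":40,"linear":[0,0.06,0],"yaw":-1},{"fingers":40,"linear":[0,0.06,0],"yaw":-2},{"fingers":40,"linear":[0,0.06,0],"yaw":-3},{"fingers":40,"linear":[0,0.06,0],"yaw":-3.4},{"fingers":40,"linear":[0,0.06,0],"yaw":-3.4}])

```text
time_s: 5.45
tcp_pos: [0.4671, -0.208, 0.0535]
ee_rot: [0.158, 0.988, 0.0, -0.0]
ft_force: [-0.7, -0.5, 0.4]
gripper_width: 0.469
```

carry_out(steps=[{"fingers":40,"linear":[0,0,0.05],"yaw":0},{"fingers":40,"linear":[0,0,0.1],"yaw":0},{"fingers":40,"linear":[0,0,0.1],"yaw":0},{"fingers":40,"linear":[0,0,0.1],"yaw":0},{"fingers":40,"linear":[0,0,0.1],"yaw":0}])

```text
time_s: 6.08
tcp_pos: [0.4671, -0.208, 0.0495]
ee_rot: [0.158, 0.987, -0.0, 0.0]
ft_force: [0.1, 0.2, -0.2]
gripper_width: 0.47
```

carry_out(steps=[{"fingers":40,"linear":[0,0,0.04],"yaw":0},{"fingers":40,"linear":[0,0,0.08],"yaw":0},{"fingers":40,"linear":[0,0,0.12],"yaw":0},{"fingers":40,"linear":[0,0,0.16],"yaw":0},{"fingers":40,"linear":[0,0,0.16],"yaw":0}])

```text
time_s: 6.7
tcp_pos: [0.467, -0.2079, 0.0429]
ee_rot: [0.158, 0.987, 0.0, -0.0]
ft_force: [-0.6, 0.1, 0.4]
gripper_width: 0.469
```

carry_out(steps=[{"fingers":40,"linear":[0,0,0.04],"yaw":0},{"fingers":40,"linear":[0,0,0.08],"yaw":0},{"fingers":40,"linear":[0,0,0.12],"yaw":0},{"fingers":40,"linear":[0,0,0.16],"yaw":0},{"fingers":40,"linear":[0,0,0.16],"yaw":0}])

```text
time_s: 7.32
tcp_pos: [0.467, -0.2079, 0.0366]
ee_rot: [0.158, 0.987, 0.0, -0.0]
ft_force: [-0.1, 0.2, 0.2]
gripper_width: 0.468
```

carry_out(steps=[{"fingers":0,"linear":[0,0,0],"yaw":0},{"fingers":0,"linear":[0,0,0],"yaw":0},{"fingers":0,"linear":[0,0,0],"yaw":0},{"fingers":0,"linear":[0,0,0],"yaw":0},{"fingers":0,"linear":[0,0,0],"yaw":0}])

```text
time_s: 7.95
tcp_pos: [0.4671, -0.2081, 0.0369]
ee_rot: [0.158, 0.987, -0.0, 0.0]
ft_force: [-2.3, -0.8, 5.8]
gripper_width: 0.122
```

The bar is now between the pads, at an opening of about 10.4 mm. I'll turn it clockwise.

carry_out(steps=[{"fingers":0,"linear":[0,0,0],"yaw":1},{"fingers":0,"linear":[0,0,0],"yaw":2},{"fingers":0,"linear":[0,0,0],"yaw":3},{"fingers":0,"linear":[0,0,0],"yaw":4},{"fingers":0,"linear":[0,0,0],"yaw":5}])

```text
time_s: 8.57
tcp_pos: [0.4673, -0.2078, 0.037]
ee_rot: [0.409, 0.912, 0.0, 0.0]
ft_force: [1.1, 2.1, 6.0]
gripper_width: 0.117
```

```bash
python3 -c "
from h import *
s=monitor.sense(); print(s['torque'],yaw(s))"
```

```text
[ 0.5823 -0.1473  0.1701] 2.2981505208804647
```

carry_out(steps=[{"fingers":0,"linear":[0,0,0],"yaw":1.2},{"fingers":0,"linear":[0,0,0],"yaw":2.4},{"fingers":0,"linear":[0,0,0],"yaw":3.6},{"fingers":0,"linear":[0,0,0],"yaw":4.8},{"fingers":0,"linear":[0,0,0],"yaw":5.8}])

```text
time_s: 9.2
tcp_pos: [0.4679, -0.2075, 0.037]
ee_rot: [0.664, 0.748, 0.001, 0.0]
ft_force: [3.5, 5.8, 4.7]
gripper_width: 0.115
```

```bash
python3 -c "
from h import *
s=monitor.sense(); print(s['torque'],yaw(s),s['gripper_width'])"
```

```text
[ 0.9455 -0.75    0.0388] 1.6904525542455722 0.11474306249920865
```

The torque peaked at 0.17 N m and fell to 0.04, which looks like the detent crest being passed. I'll release and rise.

carry_out(steps=[{"fingers":50,"linear":[0,0,0],"yaw":0},{"fingers":50,"linear":[0,0,0],"yaw":0},{"fingers":50,"linear":[0,0,0],"yaw":0},{"fingers":50,"linear":[0,0,-0.3],"yaw":0},{"fingers":50,"linear":[0,0,-1],"yaw":0}])

```text
time_s: 9.82
tcp_pos: [0.4665, -0.2076, 0.0771]
ee_rot: [0.662, 0.749, -0.0, -0.001]
ft_force: [0.5, -0.3, 0.7]
gripper_width: 0.583
```

carry_out(steps=[{"fingers":85,"linear":[0,0,-0.9],"yaw":0},{"fingers":85,"linear":[0,0,-1.8],"yaw":0},{"fingers":85,"linear":[0,0,-2.7],"yaw":0},{"fingers":85,"linear":[0,0,-3.2],"yaw":0},{"fingers":85,"linear":[0,0,-3.2],"yaw":0}])

```text
time_s: 10.45
tcp_pos: [0.4676, -0.2084, 0.2064]
ee_rot: [0.662, 0.749, 0.0, 0.001]
ft_force: [-0.2, -0.7, 0.5]
gripper_width: 1.0
```

```bash
python3 -c "
from h import *
im,i,s=snap('w4')
u,v=proj('wrist',[.4673,-.2082,.079],i); print(u,v)"
```

```text
t 10.45 tcp [ 0.4676 -0.2084  0.2064] yaw 1.6940235236989112 F [-0.1757 -0.7092  0.5132] g 0.9998856992257936 q [-0.5784  0.2375 -0.076   1.2544 -0.0001  0.8691]
283.5099692670986 197.41797525878653
```

carry_out(steps=[{"fingers":85,"linear":[1.0,0.35,0],"yaw":-1.7},{"fingers":85,"linear":[2.2,0.75,0],"yaw":-3.4},{"fingers":85,"linear":[3.4,1.15,0],"yaw":-5.1},{"fingers":85,"linear":[4.6,1.55,0],"yaw":-6.8},{"fingers":85,"linear":[5.7,1.95,0],"yaw":-8.5}])

```text
time_s: 11.12
tcp_pos: [0.5161, 0.0297, 0.2038]
ee_rot: [0.272, 0.962, -0.0, -0.001]
ft_force: [0.8, -0.9, -0.1]
gripper_width: 0.994
```

carry_out(steps=[{"fingers":85,"linear":[0.5,1.2,0],"yaw":-1.7},{"fingers":85,"linear":[0.95,2.4,0],"yaw":-3.4},{"fingers":85,"linear":[1.4,3.6,0],"yaw":-5.1},{"fingers":85,"linear":[1.8,4.8,0],"yaw":-6.8},{"fingers":85,"linear":[2.1,5.6,0],"yaw":-8.5}])

```text
time_s: 11.75
tcp_pos: [0.5634, 0.2644, 0.2033]
ee_rot: [-0.169, 0.986, -0.0, -0.001]
ft_force: [0.1, -0.6, -0.2]
gripper_width: 0.993
```

```bash
python3 -c "
from h import *
im,i,s=snap('w5')
for p in [(.5645,.263),s['tcp_pos'][:2]]: print(proj('wrist',[*p,.06],i))
k=cv2.imread('pics/w4.png')
u,v=proj('wrist',[.4673,-.2082,.079],load('w4')[1]).astype(int)
o=np.zeros((420,800,3),np.uint8); o[:,:560]=im; o[:240,560:]=cv2.resize(cv2.convertScaleAbs(k[v-40:v+40,u-40:u+40],alpha=1.5),(240,240),interpolation=cv2.INTER_CUBIC)
cv2.imwrite('pics/v4.png',o)"
```

```text
t 11.75 tcp [0.5634 0.2644 0.2033] yaw -2.8020243746888664 F [ 0.129  -0.6169 -0.1519] g 0.9930343148386083 q [ 0.3079  0.4367  0.2184  1.3542  0.     -0.0317]
[282.2269 195.8427]
[283.7385 195.3649]
```

View pics/v4.png

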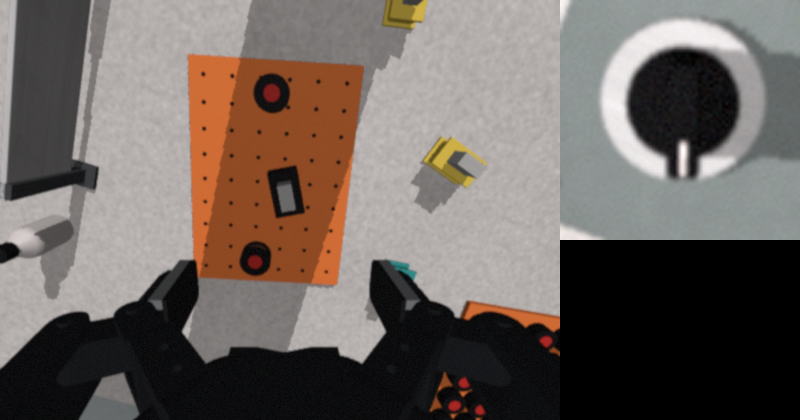

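The knob inset shows the pointer straight down along the tool axis, so the knob is at about 1.17 rad, past its click. In the main view the black coil sits at (286,192) with its grey core, and the round coils are at (271,93) and (255,259). Next I'll measure the coil's pose.

```bash
python3 - <<'E'
from h import *
im,i,s=load('w5')
x0,y0=255,150; c=im[y0:230,x0:315].astype(int); hsv=cv2.cvtColor(im[y0:230,x0:315],cv2.COLOR_BGR2HSV)
mx=c.max(2); sat=hsv[:,:,1]
dark=(mx<50)
grey=((mx>70)&(sat<70)); allm=((mx<50)|(sat<90))
for nm,m,z in(('core',grey,.06),('coil',allm,.036)):
    n,l,st,ce=cv2.connectedComponentsWithStats(m.astype(np.uint8)); k=1+np.argmax(st[1:,4])
    cnt=max(cv2.findContours((l==k).astype(np.uint8),0,2)[0],key=cv2.contourArea)
    r=cv2.minAreaRect(cnt); b=cv2.boxPoints(r)+[x0,y0]
    W=np.array([plane('wrist',p,z,i) for p in b])[:,:2]
    e1,e2=W[1]-W[0],W[2]-W[1]; L=e1 if np.hypot(*e1)>np.hypot(*e2) else e2
    print(nm,st[k,4],r,b.tolist(),'ctr',W.mean(0),'sides',np.hypot(*e1),np.hypot(*e2),'yaw',np.arctan2(L[1],L[0]))
cv2.imwrite('pics/c5.png',cv2.resize(im[150:230,245:325],(560,560),interpolation=cv2.INTER_CUBIC))
E
```

```text
core 380 ((30.923080444335938, 47.615386962890625), (27.06402587890625, 14.120362281799316), 78.69007110595703) [[276.34615898132324, 185.73077392578125], [290.19231033325195, 182.96154022216797], [295.5, 209.5], [281.6538505554199, 212.26923370361328]] ctr [0.5652 0.2676] sides 0.015338947069255874 0.030472377617524766 yaw 0.5399098256733841
coil 1339 ((30.532825469970703, 41.42231750488281), (46.77802658081055, 29.04915428161621), 79.2156982421875) [[266.8884048461914, 171.16411209106445], [295.4245071411133, 165.72866439819336], [304.17724609375, 211.68052291870117], [275.6411437988281, 217.115966796875]] ctr [0.5639 0.2669] sides 0.03346240300229844 0.05599877511526659 yaw 0.538585648500078
```

View pics/c5.png

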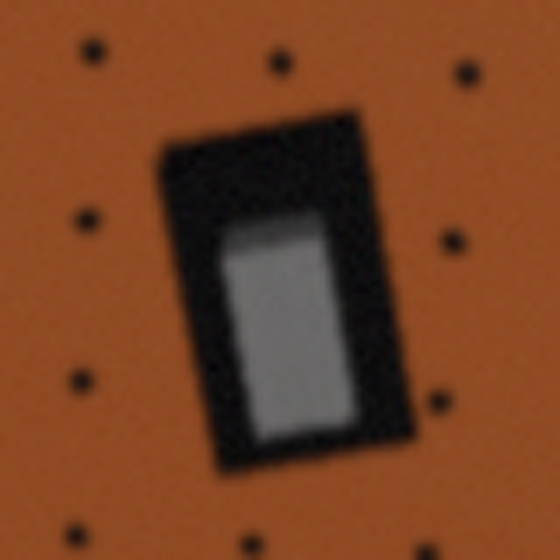

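Sizes match the coil: core 30.5 x 15.3 mm, flange 56 mm long. The coil is at (0.5646, 0.2672), yaw 0.539. I'll align, lower and grip the core.

carry_out(steps=[{"fingers":60,"linear":[-0.05,0.055,0.6],"yaw":-1},{"fingers":60,"linear":[-0.05,0.055,1.5],"yaw":-1.9},{"fingers":60,"linear":[-0.05,0.055,2.4],"yaw":-1.9},{"fingers":60,"linear":[-0.05,0.055,3.2],"yaw":-1.9},{"fingers":60,"linear":[-0.05,0.055,3.8],"yaw":-1.9}])

```text
time_s: 12.42
tcp_pos: [0.5638, 0.2646, 0.0503]
ee_rot: [-0.263, 0.965, -0.0, -0.001]
ft_force: [-0.3, -0.5, 0.0]
gripper_width: 0.704
```

carry_out(steps=[{"fingers":60,"linear":[0,0,0.25],"yaw":0},{"fingers":60,"linear":[0,0,0.5],"yaw":0},{"fingers":60,"linear":[0,0,0.7],"yaw":0},{"fingers":60,"linear":[0,0,0.85],"yaw":0},{"fingers":60,"linear":[0,0,0.85],"yaw":0}])

```text
time_s: 13.05
tcp_pos: [0.5649, 0.2651, 0.0185]
ee_rot: [-0.263, 0.965, -0.0, -0.0]
ft_force: [0.3, -0.5, 0.8]
gripper_width: 0.703
```

carry_out(steps=[{"fingers":40,"linear":[0,0,0],"yaw":0},{"fingers":30,"linear":[0,0,0],"yaw":0},{"fingers":0,"linear":[0,0,0],"yaw":0},{"fingers":0,"linear":[0,0,0],"yaw":0},{"fingers":0,"linear":[0,0,0],"yaw":0}])

```text
time_s: 13.68
tcp_pos: [0.5651, 0.2652, 0.0189]
ee_rot: [-0.263, 0.965, 0.0, 0.0]
ft_force: [-0.6, 0.6, 2.9]
gripper_width: 0.167
```

```bash
python3 -c "
from h import *
s=monitor.sense(); print(s['tcp_pos'],yaw(s),s['ft_force'],s['torque'],s['gripper_width']*85.4)"
```

```text
[0.5651 0.2652 0.0189] -2.610236372905505 [-0.6473  0.6313  2.8995] [ 0.0922  0.1071 -0.0349] 14.25668923135458
```

The opening reads 14.3 mm (the 12 mm knob read 10.4), consistent with the 16 mm core. I'll lift.

carry_out(steps=[{"fingers":0,"linear":[0,0,-0.2],"yaw":0},{"fingers":0,"linear":[0,0,-0.9],"yaw":0},{"fingers":0,"linear":[0,0,-1.8],"yaw":0},{"fingers":0,"linear":[0,0,-2.8],"yaw":0},{"fingers":0,"linear":[0,0,-3.25],"yaw":0}])

```text
time_s: 14.3
tcp_pos: [0.5656, 0.2653, 0.1513]
ee_rot: [-0.263, 0.965, 0.0, 0.001]
ft_force: [0.9, 0.7, -1.7]
gripper_width: 0.171
```

```bash
python3 -c "
from h import *
im,i,s=snap('w6')
# coil outline in wrist image between fingers: is the coil there?
b=eyes.camera('scene')[:,:,::-1]; cv2.imwrite('pics/s6.png',b)
print(s['torque'],s['gripper_width']*85.4)
for n,z in (('tip',.045),('bot',.14)): print(proj('scene',[.5651,.2652,z]))
w=cv2.imread('pics/w5.png'); 
from numpy import array
u,v=proj('scene',[.5646,.2672,.03]).astype(int); print('board spot now',b[v-6:v+7:6,u-6:u+7:6].tolist())"
```

```text
t 14.3 tcp [0.5656 0.2653 0.1513] yaw -2.610298586538609 F [ 0.926   0.6891 -1.7165] g 0.17063885160478462 q [ 0.3082  0.4511  0.1015  1.2185 -0.0001 -0.2231]
[ 0.0252 -0.0305 -0.0105] 14.572557927048608
[332.0098 263.6709]
[336.9687 245.9864]
board spot now [[[32, 67, 126], [34, 69, 128], [35, 70, 128]], [[32, 68, 127], [32, 63, 114], [34, 69, 126]], [[34, 69, 128], [32, 68, 126], [33, 69, 127]]]
```

The coil is held: the weight reads about 1.7 N and its spot on the board is now orange. I'll carry it over the guard.

carry_out(steps=[{"fingers":0,"linear":[0.3,-0.6,0],"yaw":0},{"fingers":0,"linear":[0.9,-1.8,0],"yaw":0},{"fingers":0,"linear":[1.55,-3.1,0],"yaw":0},{"fingers":0,"linear":[2.2,-4.4,0],"yaw":0},{"fingers":0,"linear":[2.9,-5.7,0],"yaw":0}])

```text
time_s: 15.02
tcp_pos: [0.5799, 0.008, 0.1477]
ee_rot: [-0.263, 0.965, 0.0, -0.001]
ft_force: [0.1, 0.4, -1.0]
gripper_width: 0.166
```

carry_out(steps=[{"fingers":0,"linear":[0.65,-1.3,0],"yaw":1.3},{"fingers":0,"linear":[1.3,-2.6,0],"yaw":2.9},{"fingers":0,"linear":[1.95,-3.9,0],"yaw":4.5},{"fingers":0,"linear":[2.6,-5.1,0],"yaw":6.1},{"fingers":0,"linear":[2.9,-5.7,0],"yaw":7.75}])

```text
time_s: 15.65
tcp_pos: [0.5952, -0.2482, 0.1473]
ee_rot: [0.144, 0.99, 0.0, -0.001]
ft_force: [1.2, 1.2, -1.1]
gripper_width: 0.168
```

carry_out(steps=[{"fingers":0,"linear":[0,0,0],"yaw":0},{"fingers":0,"linear":[0,0,0],"yaw":0},{"fingers":0,"linear":[0,0,0],"yaw":0},{"fingers":0,"linear":[0,0,0],"yaw":0},{"fingers":0,"linear":[0,0,0],"yaw":0}])

```text
time_s: 16.27
tcp_pos: [0.5961, -0.2451, 0.1488]
ee_rot: [0.139, 0.99, -0.0, 0.0]
ft_force: [-0.1, -0.0, -2.4]
gripper_width: 0.168
```

```bash
python3 - <<'E'
from h import *
im,i,s=snap('w7'); print(s['gripper_width']*85.4)
b=eyes.camera('scene')[:,:,::-1]; cv2.imwrite('pics/s7.png',b)
# near-black flange in wrist view, where it shows beyond the fingers: predicted front flange edge corners
t=s['tcp_pos']; y=yaw(s); ax=np.array([np.cos(y),np.sin(y),0]); ay=np.array([np.sin(y),-np.cos(y),0])
dz=t[2]-.0189
for a in(28,-28):
  for c in(18,-18):
    for z in(.036,.010): print(a,c,z,proj('wrist',np.array([t[0],t[1],z+dz])+ax*a/1e3+ay*c/1e3,i))
c=im[180:330,210:360]; cv2.imwrite('pics/c7.png',cv2.resize(cv2.convertScaleAbs(c,alpha=1.8,beta=10),(560,560),interpolation=cv2.INTER_CUBIC))
E
```

```text
t 16.275 tcp [ 0.5961 -0.2451  0.1488] yaw 2.862300888627315 F [-0.1317 -0.0326 -2.3787] g 0.16772666900102629 q [-0.5164  0.4888  0.1596  1.2413  0.     -0.2371]
14.323857532687645
28 18 0.036 [317.6074 209.8845]
28 18 0.01 [312.9647 198.698 ]
28 -18 0.036 [251.1367 209.9431]
28 -18 0.01 [255.5714 198.7494]
-28 18 0.036 [314.6531 300.5486]
-28 18 0.01 [310.7453 278.823 ]
-28 -18 0.036 [254.1272 300.5954]
-28 -18 0.01 [257.8388 278.8653]
```

```bash
python3 - <<'E'
from h import *
def blobs(name,info,cam,guess,r,z,th):
    im=cv2.imread(f'pics/{name}.png'); u,v=proj(cam,guess,info).astype(int)
    g=im.max(2)[max(v-r,0):v+r,max(u-r,0):u+r]; n,l,st,ce=cv2.connectedComponentsWithStats((g<th).astype(np.uint8))
    k=l[r if v>=r else v, r]
    for k in range(1,n):
        if st[k,4]>30:
            cnt=max(cv2.findContours((l==k).astype(np.uint8),0,2)[0],key=cv2.contourArea)
            b=cv2.boxPoints(cv2.minAreaRect(cnt))+[max(u-r,0),max(v-r,0)]
            W=np.array([plane(cam,p,z,info)[:2] for p in b]); c=ce[k]+[max(u-r,0),max(v-r,0)]
            print(name,st[k],c,'ctr',plane(cam,c,z,info)[:2],'box ctr',W.mean(0),'sides',np.hypot(*(W[1]-W[0])),np.hypot(*(W[2]-W[1])),'diag',W.tolist() if st[k,4]<3000 else '')
H=[.5965,-.245,.081]
for n,cam in(('w1','wrist'),('w4','wrist')): blobs(n,load(n)[1],cam,H,30,.081,45)
blobs('scene0',eyes.camera_info('scene'),'scene',H,14,.081,45)
blobs('side0',eyes.camera_info('side'),'side',H,14,.081,45)
im,i,s=load('w7'); g=im.max(2)
for r in range(192,236,3): print(r,''.join('#' if q<30 else '+' if q<55 else '-' if q<90 else '.' for q in g[r,230:340]))
E
```

```text
w1 [ 18  11  26  38 838] [284.6754 312.1384] ctr [ 0.5945 -0.2445] box ctr [ 0.5951 -0.2448] sides 0.02603312549993791 0.049019586746891344 diag [[0.5681213427618246, -0.2503925739548868], [0.5749869737653794, -0.22528108785353182], [0.6221363606449493, -0.23869209831943836], [0.6150896741689906, -0.2648637587015289]]
w4 [   5   12   50   36 1038] [396.737  243.5164] ctr [ 0.5956 -0.2438] box ctr [ 0.596  -0.2441] sides 0.027074786698470035 0.05072139895957644 diag [[0.5690172697238904, -0.25030457425703073], [0.5736371962014996, -0.2236268615719234], [0.6224241687377121, -0.23750099661405716], [0.6188747593147793, -0.26499830639365574]]
w4 [  4  46  17  14 157] [377.3185 267.879 ] ctr [ 0.5808 -0.275 ] box ctr [ 0.5823 -0.2732] sides 0.01769350337525305 0.01600997337641369 diag [[0.5718653270627498, -0.2664279414157362], [0.589428354942182, -0.26428315392127943], [0.5929387455823243, -0.27990353820167013], [0.5751328959119262, -0.28207631834176583]]
scene0 [  6   9  18  13 124] [169.3468 160.3065] ctr [ 0.5991 -0.2435] box ctr [ 0.5989 -0.2434] sides 0.044467944021166425 0.025235513
[... 1214 characters left out ...]
..........
219 ......................-+###############################################################+----..................
222 ......................-+###############################################################+-----.................
225 .......................-###############################################################+-----.................
228 .......................-###############################################################+----..................
231 .......................-###############################################################+----..................
234 .......................-+##############################################################+----..................
```

```bash
python3 - <<'E'
from h import *
im,i,s=load('w7'); g=im.max(2).astype(float)
def edge(p,o,th): # first fall below th, subpixel
    k=np.argmax(p<th); return o+k-1+(p[k-1]-th)/(p[k-1]-p[k])
for cols in([260,262,264],[304,307,310]):
    print('low flange front row',[round(edge(g[190:210,c],190,70),2) for c in cols])
for cols in([253,254,255,256],[314,315,316]):
    print('up flange front row',[round(edge(g[195:225,c],195,70),2) for c in cols])
for c in (262,285,308): print('up gap col',c,g[203:218,c])
for r in(205,206,218,222,226): 
    L=edge(g[r,235:275],235,70); R=335-edge(g[r,335:295:-1],0,70); print('cols',r,L,R,(L+R)/2)
for tag,dx,zz in(('flange corners',-.0012,0),):
    pass
E
```

```text
low flange front row [np.float64(202.15), np.float64(202.15), np.float64(202.15)]
low flange front row [np.float64(202.75), np.float64(202.76), np.float64(202.73)]
up flange front row [np.float64(212.07), np.float64(211.44), np.float64(211.6), np.float64(211.67)]
up flange front row [np.float64(202.04), np.float64(201.5), np.float64(204.0)]
up gap col 262 [35. 21. 23. 24. 21. 16. 24. 37. 39. 25. 25. 21. 18. 22. 20.]
up gap col 285 [ 21.  22.  20.  17.  19.  43.  80. 102.  94.  60.  30.  24.  20.  21.
  22.]
up gap col 308 [57. 23. 19. 19. 21. 20. 32. 54. 67. 56. 30. 22. 20. 21. 16.]
cols 205 257.4583333333333 316.8 287.12916666666666
cols 206 257.5 316.75 287.125
cols 218 252.33333333333334 318.8888888888889 285.61111111111114
cols 222 252.41666666666666 318.7 285.55833333333334
cols 226 252.675 318.8 285.7375
```

```bash
python3 - <<'E'
from h import *
im,i,s=load('w7'); g=im.max(2).astype(float)
def edge(p,o,th):
    k=np.argmax(p<th); return o+k-1+(p[k-1]-th)/(p[k-1]-p[k])
print(g[165:200,285])
top=np.mean([edge(g[165:200,c],165,70) for c in range(274,296,3)])
LR=[((edge(g[r,255:285],255,70)),(315-edge(g[r,315:285:-1],0,70))) for r in(188,192,196,199)]
print('head front row',top,'L/R',LR)
cmid=np.mean(LR)
e=plane('wrist',(cmid,top),.081,i)[:2]; u=np.array([np.cos(-.281),np.sin(-.281)])
head=e+u*.024; print('front edge',e,'head',head)
l=plane('wrist',(LR[1][0],192),.081,i);r=plane('wrist',(LR[1][1],192),.081,i);print('width',np.linalg.norm(l-r))
dz=s['tcp_pos'][2]-.0189
t=s['tcp_pos'][:2]
for row,z,c in((202.4,.010,285.8),(211.6,.032,285.6)):
    f=plane('wrist',(c,row),z+dz,i)[:2]; y=yaw(s); a=np.array([np.cos(y),np.sin(y)]); b=np.array([np.sin(y),-np.cos(y)])
    ctr=f-a*.028; d=head-ctr; print('coil ctr',ctr,'rel tcp (tool x,y)',(ctr-t)@a,(ctr-t)@b,'move to head tool x,y mm',d@a*1e3,d@b*1e3)
E
```

```text
[107. 109. 107. 109. 108. 107. 107. 106. 104. 106. 106. 109. 120. 135.
 145. 146. 145. 147. 147. 146. 144. 127.  90.  45.  20.  20.  20.  20.
  22.  21.  19.  20.  20.  21.  18.]
head front row 187.4544229879741 L/R [(np.float64(268.0), np.float64(299.88)), (np.float64(267.75), np.float64(300.5833333333333)), (np.float64(267.9183673469388), np.float64(300.7878787878788)), (np.float64(267.8979591836735), np.float64(300.5945945945946))]
front edge [ 0.5736 -0.2386] head [ 0.5966 -0.2453]
width 0.027232259589520146
coil ctr [ 0.5987 -0.2448] rel tcp (tool x,y) -0.00237809798187786 0.0009643012468399288 move to head tool x,y mm 1.823834781065192 -0.954133131555235
coil ctr [ 0.5983 -0.245 ] rel tcp (tool x,y) -0.002097080807295503 0.0006940126789300943 move to head tool x,y mm 1.5428176064828352 -0.6838445636454006
```

carry_out(steps=[{"fingers":0,"linear":[0.04,-0.01,0.1],"yaw":0},{"fingers":0,"linear":[0.04,-0.01,0.3],"yaw":0},{"fingers":0,"linear":[0.04,-0.01,0.5],"yaw":0},{"fingers":0,"linear":[0.04,-0.01,0.7],"yaw":0},{"fingers":0,"linear":[0.04,-0.01,0.8],"yaw":0}])

```text
time_s: 17.0
tcp_pos: [0.5941, -0.2454, 0.1159]
ee_rot: [0.14, 0.99, 0.0, -0.0]
ft_force: [-0.2, -0.2, -1.5]
gripper_width: 0.169
```

carry_out(steps=[{"fingers":0,"linear":[0,0,0.1],"yaw":0},{"fingers":0,"linear":[0,0,0.2],"yaw":0},{"fingers":0,"linear":[0,0,0.3],"yaw":0},{"fingers":0,"linear":[0,0,0.38],"yaw":0},{"fingers":0,"linear":[0,0,0.42],"yaw":0}])

```text
time_s: 17.62
tcp_pos: [0.5943, -0.2455, 0.0997]
ee_rot: [0.14, 0.99, 0.0, -0.0]
ft_force: [-0.1, -0.3, -0.9]
gripper_width: 0.164
```

carry_out(steps=[{"fingers":0,"linear":[0,0,0],"yaw":0},{"fingers":0,"linear":[0,0,0],"yaw":0},{"fingers":0,"linear":[0,0,0],"yaw":0},{"fingers":0,"linear":[0,0,0],"yaw":0},{"fingers":0,"linear":[0,0,0],"yaw":0}])

```text
time_s: 18.25
tcp_pos: [0.5944, -0.2455, 0.0999]
ee_rot: [0.14, 0.99, -0.0, 0.0]
ft_force: [0.4, 0.1, -1.2]
gripper_width: 0.165
```

```bash
python3 - <<'E'
from h import *
im,i,s=snap('w8'); print(s['gripper_width']*85.4)
b=eyes.camera('scene')[:,:,::-1].copy(); d=eyes.camera('side')[:,:,::-1].copy(); cv2.imwrite('pics/s8.png',b); cv2.imwrite('pics/d8.png',d)
g=im.max(2)
for r in range(170,225,2): print(r,''.join('#' if q<30 else '+' if q<55 else '-' if q<90 else '.' for q in g[r,235:335]))
o=np.zeros((600,800,3),np.uint8)
o[:300,:400]=cv2.resize(b[105:205,125:258],(400,300),interpolation=cv2.INTER_CUBIC)
u,v=proj('side',[.5966,-.245,.09]).astype(int); x0=max(u-50,0);y0=v-40
o[:300,400:]=cv2.resize(d[y0:y0+75,x0:x0+100],(400,300),interpolation=cv2.INTER_CUBIC)
o[300:,:400]=cv2.resize(im[140:290,184:384],(400,300),interpolation=cv2.INTER_CUBIC)
o[300:,400:]=cv2.resize(b,(400,300))
cv2.imwrite('pics/v8.png',o)
E
```

```text
t 18.25 tcp [ 0.5944 -0.2455  0.0999] yaw 2.861344996923364 F [ 0.3886  0.1152 -1.1671] g 0.16522099818994115 q [-0.5183  0.5082  0.0583  1.1209 -0.     -0.238 ]
14.109873245420976
170 ....................................................................................................
172 ....................................................................................................
174 ....................................................................................................
176 ....................................................................................................
178 ....................................................................................................
180 ....................................................................................................
182 ....................................................................................................
184 ....................................................................................................
186 ...........................................................................
[... 1320 characters left out ...]
++-+++-+++++--------------------------------+####+-......---..........
214 ..................-+#############################################################+-....----.........
216 ..................-###############################################################-....----.........
218 ..................-###############################################################-....-----........
220 ..................-###############################################################-....------.......
222 ..................-##############################################################+-....------.......
224 ..................-+#############################################################+-....-------......
```

View pics/v8.png

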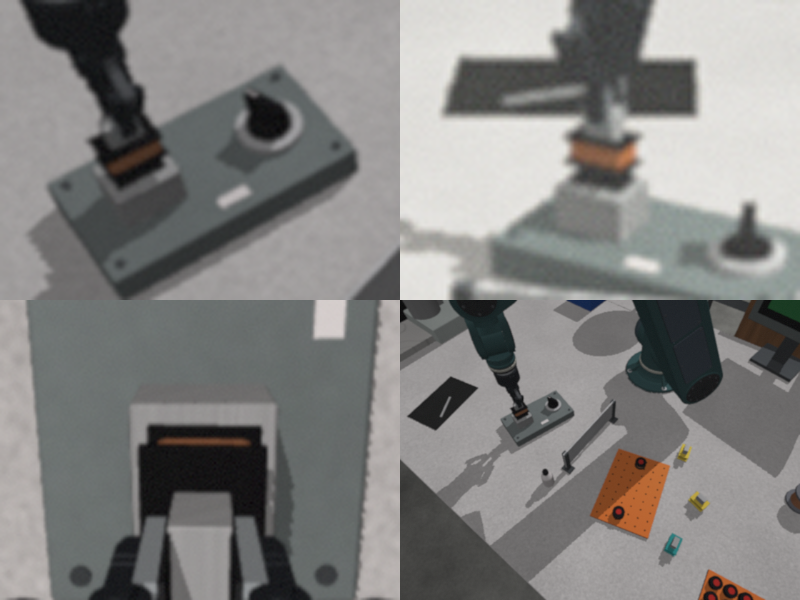

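The final views show the coil level and centred just above the head, the knob turned, and both round coils and the bottle in place. As a last numeric check, I'll compare the coil's front edge with the steel block's front edge (32 mm from the head's centre).

```bash
python3 - <<'E'
from h import *
im,i,s=load('w8'); g=im.max(2).astype(float)
print(g[180:206,285]); print(g[198,240:260],g[198,312:330])
def edge(p,o,th):
    k=np.argmax(p<th); return o+k-1+(p[k-1]-th)/(p[k-1]-p[k])
low=np.mean([edge(g[196:210,c],196,70) for c in(262,275,290,305)])
p=g[184:198,255:318].mean(1); rb=184+np.argmax(np.diff(p))+.5; print('block row',rb,'low',low,p)
q=g[196:201].mean(0); L=240+np.argmax(np.diff(q[240:260]))+.5; R=312+np.argmin(np.diff(q[312:332]))+.5; print(L,R)
y=yaw(s); a=np.array([np.cos(y),np.sin(y)]); b=np.array([np.sin(y),-np.cos(y)]); t=s['tcp_pos'][:2]
h=plane('wrist',((L+R)/2,rb),.075,i)[:2]-a*.032
for dz in(0,):
    c=plane('wrist',(286,low),.091,i)[:2]-a*.028
    print('head',h,'coil',c,'err tool x,y mm',(c-h)@a*1e3,(c-h)@b*1e3)
# height: triangulate coil lower edge rows in scene is coarse; check width of lower flange at z=.091
l=plane('wrist',(258,206),.093,i);r=plane('wrist',(314.8,206),.093,i);print('lower flange width',np.linalg.norm(l-r))
# seconds-old scene vs side: upper flange top, side view
for nm,cam in(('s8','scene'),('d8','side')):
    m=cv2.imread(f'pics/{nm}.png'); hsv=cv2.cvtColor(m,cv2.COLOR_BGR2HSV); u,v=proj(cam,[*h,.104]).astype(int)
    w=hsv[v-14:v+14,u-20:u+20]; k=((w[:,:,0]<18)&(w[:,:,1]>90)&(w[:,:,2]>60)).astype(np.uint8)
    ys,xs=np.nonzero(k); print(cam,'copper centroid',xs.mean()+u-20,ys.mean()+v-14,len(xs),'pred winding centre',proj(cam,[*h,.104]), 'per 10mm z',proj(cam,[*h,.114]))
E
```

```text
[112. 110. 107. 107. 110. 109. 109. 109. 111. 109. 113. 126. 142. 148.
 151. 150. 149. 148. 149. 150. 148. 130.  94.  48.  24.  24.]
[112. 112. 111. 114. 114. 112. 112. 111. 114. 133. 142. 149. 151. 150.
 150. 149. 150. 150. 152. 152.] [149. 149. 148. 146. 148. 146. 148. 150. 147. 133. 113. 105. 106. 106.
 105. 105. 106. 107.]
block row 191.5 low 202.47727143614605 [108.1429 108.6825 108.873  109.4127 109.9841 109.7778 112.3016 124.2222
 140.746  149.3651 150.4921 150.     149.9524 150.0952]
248.5 321.5
head [ 0.5972 -0.2458] coil [ 0.597  -0.2451] err tool x,y mm 0.36229737915283056 0.5579452483965806
lower flange width 0.03549243529957925
scene copper centroid 169.4181818181818 157.29090909090908 55 pred winding centre [167.1642 153.9762] per 10mm z [166.2221 151.5221]
side copper centroid 275.9384615384615 166.58461538461538 65 pred winding centre [275.2319 164.6924] per 10mm z [275.2053 161.9099]
```

```bash
python3 -c "
from h import *
s=monitor.sense(); print(s['tcp_pos'],abs(s['joint_vel']).max(),s['gripper_width']); print(manip.close_job())"
```

```text
[ 0.5944 -0.2455  0.0999] 0.0007744142563104818 0.1666692217297184
the job is handed in; nothing more can be done
None
```

The job is handed in at about 18 s. I turned the knob past its click, then lifted the rectangular coil over the guard and left it held above the sensing head.

- **Knob:** the torque peaked at 0.17 N m and then fell off. A view after release put the pointer at about 1.17 rad, past the 0.95 rad needed.
- **Position over the head:** the coil is within about 0.6 mm of the head's centre and lines up with its long side. It looks level and the arm is still.
- **Height:** the 10 mm gap comes from the arm's vertical travel since the grasp. The coil's image width agrees only roughly, so I have no precise separate check.
- **Grip:** steady, with the opening reading 14.1–14.6 mm. The 16 mm core is within that, since the 12 mm knob read 10.4 mm.
- **Bystanders:** both round coils and the bottle look undisturbed in the last scene view.

**What disagreed:**
- **First knob grasp:** it shut on nothing, because the finger tips stand about 25 mm higher than the reported tool point. I lowered in small steps until the bar was held, and allowed for this when gripping the coil.
- **Head position estimates:** these differed by about 2–4 mm between views. I centred the coil using the wrist camera alone.
- **Copper winding:** in the scene and side views it sat 2–4 pixels off its predicted position. I put that down to seeing only its near face, and did not check further.

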